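# Find and press the hidden catch of a jewellery chest

## Task

The wooden jewellery chest on the glass shelf has a hidden catch: one sprung plate, sunk almost flush, somewhere along the dark strip inlaid in its lid. Feel along the strip with closed fingertips until you find the plate that gives, press it in so that the front drawer springs open by itself, then let the plate come back up, take your hand away and leave the drawer open. Pick nothing up, and leave the compact, the pump dispenser, the brush cup and the dish where they stand.

Things in the scene. Friction and masses are not known exactly. Their poses are not given: they have to be found in the camera images.
- chest: Light wooden jewellery chest, 170 (its x) x 360 (its y) x 75 mm high, fixed to the shelf. Origin: centre of its underside. Its x axis points from the drawer front to the back, its y axis along its length, z up. The drawer is the whole front (-x) face and springs out towards -x.
- strip_center (a point): Middle of the dark strip inlaid in the lid, on its surface (73.5 mm above the shelf, 1.5 mm below the wood around it); axes as the chest's. The strip shows 48 mm (x) x 150 mm (y). It is rigid except for the catch plate, whose centre lies on the strip's centre line anywhere from -50 to +50 mm along y from this point (different each time).
- catch (a joint): Catch plate, 47 mm (x) x 46 mm (y), nearly the strip's colour, face 2 mm below the strip; the fingertip must lie wholly within it. Value: how far it is pressed straight down, 0 at rest, 0.007 m at its stop. 1.5 N starts it, 5 to 6 N takes it to the stop; it frees the drawer from about 0.004 m and springs back when let go.
- drawer (a joint): Drawer travel: 0 shut and latched, 0.045 m fully open. Once freed it springs fully open within about a second and stays there.
- compact: Silver aluminium compact, shut, 64 mm across, 14.5 mm high, 70 g, lying loose on the chest's lid past the strip's -y end. Origin: centre of its underside.
- pump: Pink plastic pump dispenser with a white press head, 62 mm across, 161 mm high, loose on the shelf behind the chest. Origin: centre of its underside. Leave alone.
- cup: Clear acrylic cup, 68 mm across and 95 mm high, with makeup brushes up to 165 mm high, loose on the shelf behind the chest. Origin: centre of its underside. Leave alone.
- dish: Terracotta dish, 116 mm across, 26 mm high, with a purple comb 150 mm long across it, loose on the shelf beside the chest's +y end. Origin: centre of its underside. Leave alone.
Mind the look-alikes: they are no part of the job. Several things have the shape of the compact; the one meant has the colours described above.

How it is judged (in metres and radians):
On the way:
1. the catch plate is pressed in at least 4 mm by the fingers (value of joint catch above 0.004 m and contact force between the fingers and anything else above 0.5 N).
At the end, for the whole second after the job is handed in: The drawer stands at least 35 mm open, the catch plate is back up (less than 2 mm in), and the compact, pump dispenser, cup and dish are upright within 25 mm of where they started (value of joint drawer above 0.035 m and value of joint catch below 0.002 m and distance of each of compact, pump, cup, dish from where it was at the start of the episode below 0.025 m and angle between each of compact, pump, cup, dish's own z axis and vertical below 0.25 rad); the robot touches nothing.
It fails at once if the silver compact is moved over 25 mm, lifted over 10 mm or tipped over (distance of compact from where it was at the start of the episode above 0.025 m or angle between compact's own z axis and vertical above 0.25 rad or height (world z) of compact above 0.085 m).
It fails at once if the pump dispenser is moved over 25 mm, lifted over 10 mm or tipped over (distance of pump from where it was at the start of the episode above 0.025 m or angle between pump's own z axis and vertical above 0.25 rad or height (world z) of pump above 0.01 m).
It fails at once if the brush cup is moved over 25 mm, lifted over 10 mm or tipped over (distance of cup from where it was at the start of the episode above 0.025 m or angle between cup's own z axis and vertical above 0.25 rad or height (world z) of cup above 0.01 m).
It fails at once if the terracotta dish is moved over 25 mm, lifted over 10 mm or tipped over (distance of dish from where it was at the start of the episode above 0.025 m or angle between dish's own z axis and vertical above 0.25 rad or height (world z) of dish above 0.01 m).
It also fails if it takes over 45 s, if anything falls off the work surface, if the arm or the gripper's body presses on something with over 40 N, if the wrist force passes 120 N, or if a joint passes its speed limit or range.

## Robot

A 7-joint arm with a two-finger parallel gripper is mounted at the origin on the work surface. World frame = base frame: x ahead of the robot, y to its left, z up, the work surface at z = 0. Lengths are in mm, angles in rad, forces in N, time in s.
With the tool pointing down it reaches from about 425 to 975 mm from the base axis. Payload 16.7 kg.
Tool frame: the origin (TCP) lies at the very end of the fingers, on their centre line; the grasp point (between the pads) lies 19 mm behind it; y points along the fingers, x is the direction in which the jaws open and shut, and the axes are right-handed (so a half turn about y gives the same grasp; the last joint's range is limited). The gripper opens to 85 mm and grips with 20 to 120 N. Pads are 22 mm wide; open, the fingers measure 114 mm over their backs; the gripper's body (76 mm by 85 mm) begins 54 mm behind the grasp point. The pads swing forward as they close: fully open they stand 13 mm farther back than shut.
Start: joints at [1.069, 0.426, 0.074, 1.606, -0.034, 1.111, -0.067], TCP at [233.198, -633.4, 231.302] pointing down, gripper open.
Joint ranges: [-2.85, 2.85], [-0.5, 2.14], [-1.23, 1.37], [0.21, 2.46], [-1.02, 4.16], [0.16, 2.05], [-2.73, 2.73]. Speed limits (rad/s): [1.89, 1.89, 2.39, 2.39, 3.01, 3.01, 3.01].

## Interface

Orientations are given as [roll, pitch, yaw] about the fixed x, y, z axes, in that order (R = Rz(yaw) Ry(pitch) Rx(roll)).
In Python, from rig import ctrl gives the robot as it stands.
- The arm moves only by the tool carry_out, never from a script. Its argument "increments" is a list that holds one entry, the list of rows, each a list of 4 numbers: the shift along the tool's x, y, z in cm, then the turn about the tool's y in rad. A call has 1 to 12 rows; each row shifts and turns the commanded pose from where the row before left it, along the tool's axes as they then stand; what a row does not reach is not made up. A row lasts 1/8 s, in which the tool goes at most 62.5 mm and 10.7 degrees, less where a joint would pass 70% of its speed; a pose out of reach is approached as far as the arm can. A call with a gripper value outside its range is refused whole. "claw" is the finger opening in cm, from 0 to 8.54, set as the call begins (left out, the last holds). The fingers move at their own pace and stop on an object; the grip force is fixed at half the most. Time passes only in rows, so rows that do not move let the fingers close. It gives the time, the measured TCP pose, the force and the opening at its end, in the units of the state.
- ctrl.sense(): the state, without advancing time (a new reading comes with each control period).
- ctrl.read_camera(name): name is "side" or "top"; returns a dict with "image" (420x560x3 uint8, red, green, blue), "K" (3x3 intrinsics, pixels), "xyz" and "rotation" of the camera in the world. Camera axes: x right, y down, z forward; pixel columns grow to the right and rows downward; lengths in mm; the calibration is good to about 2 mm. A picture is of the moment at which its call begins. There is no depth.
- ctrl.close_job(): hands the job in, once; it reports no verdict.
Trained networks look in the newest picture that a camera, given by its name, has taken for a name from the list of things; names that differ only in an ending like _2 or _b are one class to them, and where a whole thing is asked for, a point or a joint stands for the part that bears it (a point fixed in the world has none). Each returns a list of dicts, best first, with "confidence" (0 to 1); they miss things now and then, are a little off and sometimes report something else, mostly with a low value. They report only what shows in the picture. A call takes as long as a camera call. They do not tell look-alikes from the thing itself.
- ctrl.recognise(target, camera): "xy" ([column, row] in pixels, amid what is visible of it).
- ctrl.masks_of(target, camera): "region" (420x560 bool, what is visible of it) and "xy" ([column, row] in pixels, amid what is visible of it).
The state is a dict: "clock": time; "joints": joint angles; "dq": joint speeds; "joint_efforts": joint torques, N m; "ee_pos": TCP position; "tcp_rot": TCP orientation; "force": force on the tool from outside, world axes, zero at the start; "wrist_torque": the same for the moment, N m; "gripper_width": opening from 0.0 (shut) to 1.0 (fully open).
Only numpy, scipy, OpenCV 4.12 (cv2) and the standard library are available. Lean on these libraries where they do the work, as an engineer would, in place of code of your own. Each camera call takes 0.05 s, during which the arm holds its last target.

## Working session

There is one attempt and no reset: what is moved stays moved. The work goes in short steps, Python scripts to look and compute and a tool call to move; the robot and the scene stay as the last step left them, time stands still between calls to the robot, and variables do not carry over. Pictures are saved under pics/ and viewed, and the job is handed in when it is done.

Besides the shell and the picture viewer there is one more tool, called after "Emit:" as name(argument=value, ...), one argument or row to a line, values as JSON. carry_out: Moves the arm, as the interface text tells. Its arguments: {"type":"object","properties":{"increments":{"type":"array"},"claw":{"type":"number"}},"required":["increments"]}

```bash
mkdir -p pics; ls; python3 - <<'E'
from rig import ctrl
import cv2
s=ctrl.sense();print(s)
for n in("side","top"):
    c=ctrl.read_camera(n);cv2.imwrite(f"pics/{n}0.png",c["image"][:,:,::-1])
    print(n,c["K"],c["xyz"],c["rotation"])
    for t in("chest","strip_center","catch","compact","pump","cup","dish"):
        try:print(t,[(r["xy"],round(r["confidence"],2)) for r in ctrl.recognise(t,n)])
        except Exception as e:print(t,e)
E
```

```text
pics
{'clock': 0.0, 'joints': array([ 1.06854   ,  0.42670975,  0.07386007,  1.60661484, -0.03415206,
        1.11078041, -0.06710242]), 'dq': array([ 0.00259371,  0.00014117,  0.00176783,  0.00099529,  0.0011332 ,
       -0.00104881, -0.00210178]), 'joint_efforts': array([ 1.25684101e-04, -9.49830651e+01,  3.76157954e+00, -4.63512862e+01,
        1.93515653e-02,  1.01613210e-02,  5.69975350e-05]), 'ee_pos': array([ 233.04508501, -633.06244323,  230.62223772]), 'tcp_rot': array([-1.57084480e+00,  1.25222699e-03, -1.21810585e+00]), 'force': array([-0.22987363, -0.73355844, -0.4580073 ]), 'wrist_torque': array([-0.04310413, -0.00718589,  0.00764654]), 'gripper_width': 0.9967592700849601}
side [[387.1683334    0.         283.16606712]
 [  0.         387.1683334  214.06153041]
 [  0.           0.           1.        ]] [465.38975135 825.44137157 670.07756619] [-2.22113985  0.00674055 -2.99252185]
chest [([314.0, 221.0], 0.78)]
strip_center [([314.6, 222.4], 0.82)]
catch [([309.6, 197.2], 0.44)]
compact [([349.6, 288.8], 0.69), ([314.2, 168.3], 0.54)]
pump [([255.9, 230.0], 0.65)]
cup [([258.1, 171.3], 0.55), ([316.0, 220.6], 0.5)]
dish [([349.8, 288.4], 0.96)]
top [[465.3462972    0.         280.48123577]
 [  0.         465.3462972  208.94950424]
 [  0.           0.           1.        ]] [ 371.29919952   37.63500186 1079.3020303 ] [-2.93527813 -0.00396197 -1.46642145]
chest [([316.5, 229.5], 0.62), ([385.0, 238.6], 0.41)]
strip_center [([317.8, 228.1], 0.82), ([321.6, 239.5], 0.24)]
catch [([319.4, 238.8], 0.68), ([195.7, 278.4], 0.65)]
compact [([386.6, 240.6], 0.78), ([444.7, 223.5], 0.73), ([436.6, 272.1], 0.66)]
pump [([256.3, 179.8], 0.9), ([316.9, 248.9], 0.52)]
cup [([376.1, 165.8], 0.61)]
dish [([196.1, 277.9], 0.67)]
```

View pics/side0.png

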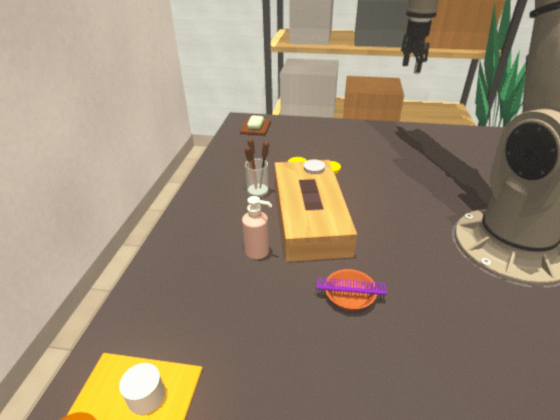

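View pics/top0.png

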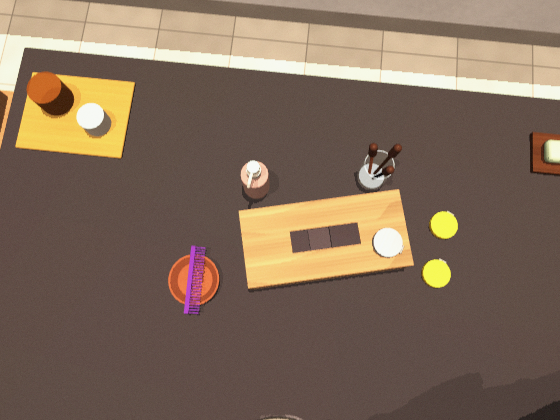

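```bash
python3 - <<'E'
import cv2
t=cv2.imread("pics/top0.png")
cv2.imwrite("pics/crop_top.png",cv2.resize(t[170:300,215:415],None,fx=4,fy=4,interpolation=cv2.INTER_CUBIC))
t=cv2.imread("pics/side0.png")[150:290,240:390]
t=cv2.resize(t,None,fx=4,fy=4,interpolation=cv2.INTER_CUBIC)
cv2.imwrite("pics/crop_side.png",t)
E
```

```text
(no output)
```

View pics/crop_top.png

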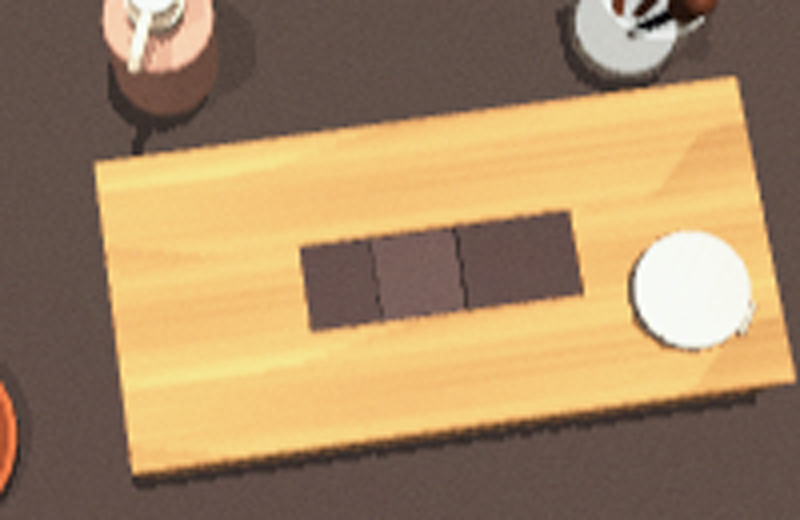

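View pics/crop_side.png

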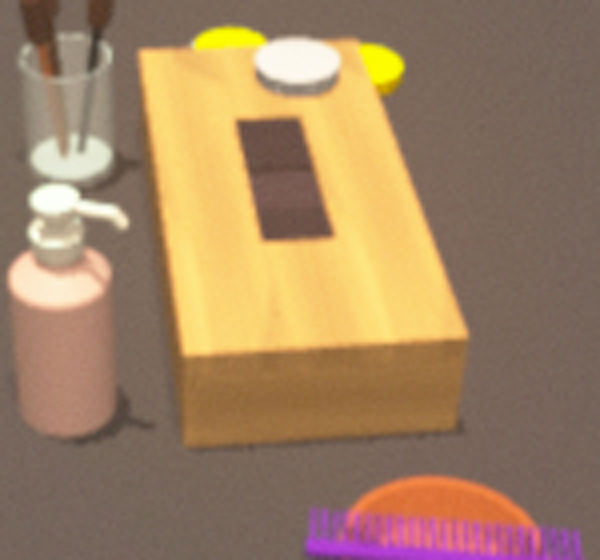

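```bash
cat > h.py <<'E'
import numpy as np
from scipy.spatial.transform import Rotation as R
def px2w(c,uv,z):
    M=R.from_euler('xyz',c["rotation"]).as_matrix()
    out=[]
    for u in np.atleast_2d(uv):
        d=M@np.linalg.solve(c["K"],[u[0],u[1],1.]);p=np.array(c["xyz"])
        out.append(p+d*(z-p[2])/d[2])
    return np.array(out)
E
python3 - <<'E'
from rig import ctrl
from h import *
np.set_printoptions(precision=1,suppress=True)
c=ctrl.read_camera("top")
cr=lambda L:np.array(L)/4+[214.6,169.6]
lid=px2w(c,cr([(96,162),(735,77),(795,381),(133,473)]),75);print("lid",lid,[np.linalg.norm(lid[i]-lid[i-1]) for i in range(4)])
st=px2w(c,cr([(300,248),(570,211),(583,295),(311,330)]),73.5);print("strip",st,[np.linalg.norm(st[i]-st[i-1]) for i in range(4)],st.mean(0))
pl=px2w(c,cr([(373,239),(456,229),(468,308),(381,320)]),71.5);print("plate",pl,pl.mean(0))
print("compact,pump,cup,dish",px2w(c,cr([(692,290)]),89),px2w(c,[(254,178)],130),px2w(c,[(372,178)],0),px2w(c,[(194,279)],20))
d=lid[0]-lid[1]+lid[3]-lid[2];print("y axis yaw",np.arctan2(-d[0],d[1]))
c=ctrl.read_camera("side")
cr=lambda L:np.array(L)/4+[239.6,149.6]
pl=px2w(c,cr([(250,172),(312,168),(322,205),(258,212)]),71.5);print("side plate",pl,pl.mean(0))
st=px2w(c,cr([(237,121),(300,118),(333,238),(264,241)]),73.5);print("side strip",st,st.mean(0))
E
```

```text
lid [[ 568.5  147.1   75. ]
 [ 653.8 -200.7   75. ]
 [ 488.5 -241.8   75. ]
 [ 402.8  106.8   75. ]] [np.float64(170.52634090458687), np.float64(358.12254430345513), np.float64(170.33749463238505), np.float64(358.9257682203253)]
strip [[ 532.9   30.5   73.5]
 [ 568.8 -114.9   73.5]
 [ 523.3 -125.2   73.5]
 [ 488.8   20.1   73.5]] [np.float64(45.28306114341799), np.float64(149.78679349942334), np.float64(46.730626384786426), np.float64(149.32354934803394)] [528.4 -47.4  73.5]
plate [[542.3  -8.8  71.5]
 [552.6 -53.6  71.5]
 [509.9 -63.7  71.5]
 [498.4 -17.2  71.5]] [525.8 -35.9  71.5]
compact,pump,cup,dish [[ 529.7 -180.7   89. ]] [[629.9 117.2 130. ]] [[ 695.2 -154.     0. ]] [[411.4 233.5  20. ]]
y axis yaw 0.24083093168320074
side plate [[549.1 -55.9  71.5]
 [507.3 -66.7  71.5]
 [497.2 -23.5  71.5]
 [538.7  -9.6  71.5]] [523.1 -38.9  71.5]
side strip [[ 565.3 -116.6   73.5]
 [ 520.8 -126.9   73.5]
 [ 487.4   15.2   73.5]
 [ 531.2   24.7   73.5]] [526.2 -50.9  73.5]
```

The one seam-bounded panel in the strip that stands out is the plate, at top pixel (320, 238), world about (525, -37). The two cameras agree on this to 3 mm. The look-alikes are two yellow discs at top (444, 224) and (436, 272). The silver compact is at (388, 242). None of them is my target, and the crop confirms the choice.

Emit:
carry_out(
  increments=[
    [[-1.9,0,2.0,0],[-1.9,0,2.0,0],[-1.9,0,2.0,0],[-1.9,0,2.0,0],[-1.9,0,2.0,0],[-1.9,0,2.0,0],[-1.9,0,2.0,0],[-1.9,0,2.0,0],[-1.9,0,2.0,0],[-1.9,0,2.0,0],[-1.9,0,2.0,0],[-1.9,0,2.0,0]],
  ],
  claw=0,
)

```text
clock: 2.4
ee_pos: [380.0, -335.7, 231.5]
tcp_rot: [-1.571, -0.0, -1.218]
force: [0.4, -0.7, 0.3]
gripper_width: 0.004
```

Emit:
carry_out(
  increments=[
    [[-1.9,0,2.0,0],[-1.9,0,2.0,0],[-1.9,0,2.0,0],[-1.9,0,2.0,0],[-1.9,0,2.0,0],[-1.9,0,2.0,0],[-1.9,0,2.0,0],[-1.9,0,2.0,0],[-1.9,0,2.0,0],[-1.9,0,2.0,0],[-1.9,0,2.0,0],[-1.9,0,2.0,0.112]],
  ],
)

```text
clock: 3.9
ee_pos: [526.5, -38.9, 231.5]
tcp_rot: [-1.57, -0.0, -1.332]
force: [0.5, -0.4, 0.2]
gripper_width: -0.001
```

Emit:
carry_out(
  increments=[
    [[-0.15,2,0,0],[0,3,0,0],[0,3,0,0],[0,3,0,0],[0,2,0,0],[0,1,0,0],[0,0,0,0]],
  ],
)

```text
clock: 4.78
ee_pos: [525.6, -38.2, 91.2]
tcp_rot: [-1.571, 0.0, -1.33]
force: [-0.7, 0.2, -0.8]
gripper_width: -0.001
```

```bash
python3 - <<'E'
from rig import ctrl
import cv2
for n,(a,b,c,d) in(("side",(120,290,240,400)),("top",(170,300,215,415))):
    i=ctrl.read_camera(n)["image"][:,:,::-1][a:b,c:d]
    cv2.imwrite(f"pics/{n}1.png",cv2.resize(i,None,fx=3.5,fy=3.5,interpolation=cv2.INTER_CUBIC))
s=ctrl.sense();print(s["force"],s["ee_pos"])
E
```

```text
[-0.10082783  0.58505996 -0.48052378] [526.21945835 -38.18823093  92.06681974]
```

View pics/side1.png

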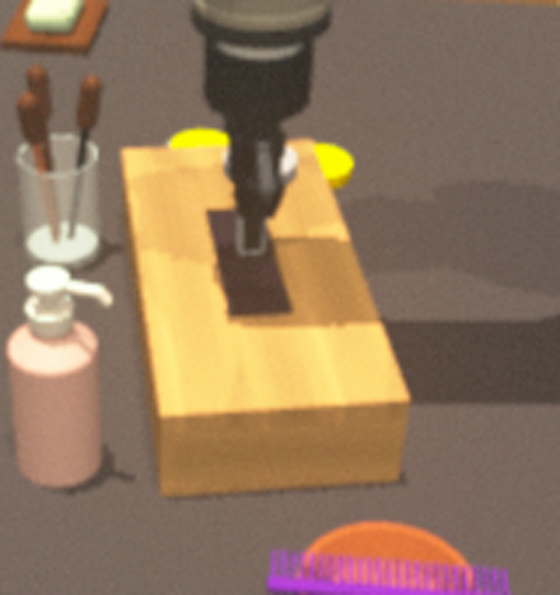

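View pics/top1.png

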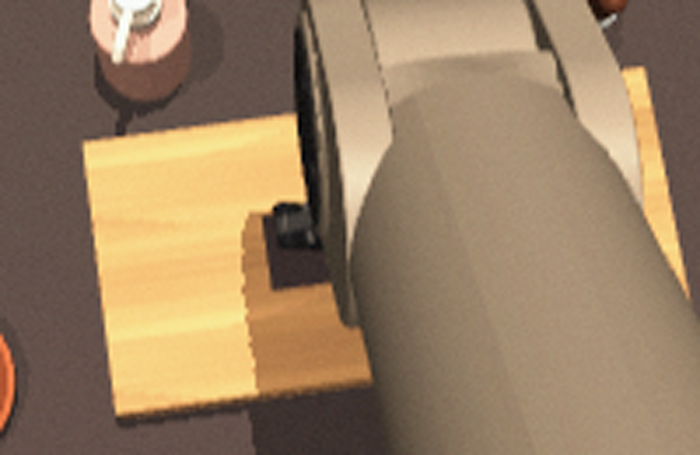

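The side view shows the fingertip at crop (250, 250), over the plate. The top view is blocked by the arm. I'll go down gently and feel for contact.

Emit:
carry_out(
  increments=[
    [[0,0.8,0,0],[0,0.7,0,0],[0,0.3,0,0],[0,0.1,0,0],[0,0,0,0]],
  ],
)

```text
clock: 5.5
ee_pos: [525.8, -38.2, 72.3]
tcp_rot: [-1.571, 0.0, -1.33]
force: [0.9, -0.1, 0.3]
gripper_width: -0.001
```

Emit:
carry_out(
  increments=[
    [[0,0.1,0,0],[0,0.1,0,0],[0,0,0,0]],
  ],
)

```text
clock: 5.88
ee_pos: [525.9, -38.2, 70.4]
tcp_rot: [-1.57, -0.0, -1.33]
force: [0.2, 1.0, 1.4]
gripper_width: -0.001
```

Contact at 70.4 mm, which is already below the strip's surface, with a small force. So the plate is giving. Pressing on.

Emit:
carry_out(
  increments=[
    [[0,0.1,0,0],[0,0.1,0,0],[0,0.1,0,0],[0,0,0,0]],
  ],
)

```text
clock: 6.38
ee_pos: [525.9, -38.2, 67.3]
tcp_rot: [-1.571, 0.0, -1.33]
force: [1.6, -0.3, 3.3]
gripper_width: -0.001
```

Emit:
carry_out(
  increments=[
    [[0,0.1,0,0],[0,0.1,0,0],[0,0,0,0],[0,0,0,0]],
  ],
)

```text
clock: 6.88
ee_pos: [525.9, -38.1, 65.4]
tcp_rot: [-1.571, 0.0, -1.33]
force: [3.2, 0.1, 4.6]
gripper_width: -0.003
```

```bash
python3 - <<'E'
from rig import ctrl
import cv2
for n,(a,b,c,d) in(("side",(120,290,240,400)),):
    i=ctrl.read_camera(n)["image"][:,:,::-1][a:b,c:d]
    cv2.imwrite(f"pics/{n}2.png",cv2.resize(i,None,fx=3.5,fy=3.5,interpolation=cv2.INTER_CUBIC))
s=ctrl.sense();print(s["force"],s["ee_pos"])
E
```

```text
[2.2908878  0.10896595 4.72538179] [525.91108391 -38.15683068  65.42172701]
```

View pics/side2.png

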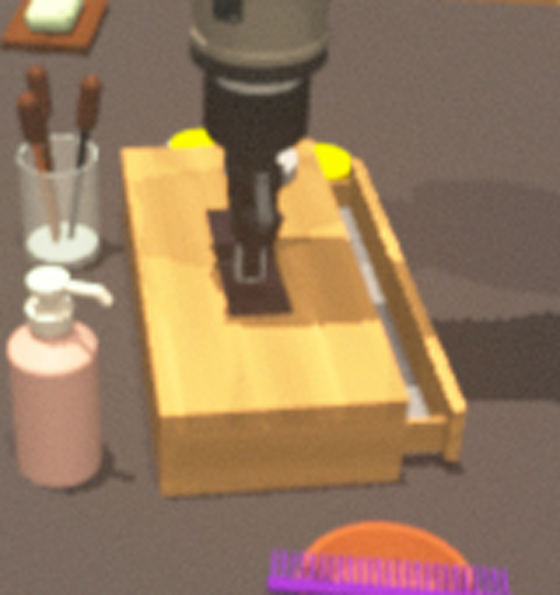

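The drawer has sprung open: its front is at crop (455, 430). The plate took about 6 mm of travel at 4.7 N. Now I'll lift straight up and away.

Emit:
carry_out(
  increments=[
    [[0,-0.3,0,0],[0,-0.5,0,0],[0,-1,0,0],[0,-2,0,0],[0,-3,0,0],[0,-3,0,0],[0,-3,0,0],[0,-3,0,0],[0,0,0,0],[0,0,0,0],[0,0,0,0]],
  ],
)

```text
clock: 8.3
ee_pos: [525.2, -38.2, 222.5]
tcp_rot: [-1.572, 0.001, -1.33]
force: [0.2, -0.1, 0.1]
gripper_width: 0.002
```

Emit:
carry_out(
  increments=[
    [[1.9,0,-2.0,0],[1.9,0,-2.0,0],[1.9,0,-2.0,0],[1.9,0,-2.0,0],[1.9,0,-2.0,0],[1.9,0,-2.0,0],[1.9,0,-2.0,0],[1.9,0,-2.0,0],[1.9,0,-2.0,0],[1.9,0,-2.0,0],[0,0,0,0],[0,0,0,0]],
  ],
)

```text
clock: 9.8
ee_pos: [376.9, -269.9, 222.9]
tcp_rot: [-1.571, 0.001, -1.33]
force: [-0.2, 0.1, -0.9]
gripper_width: -0.001
```

```bash
python3 - <<'E'
from rig import ctrl
from h import *
import cv2
for n in("side","top"):
    i=ctrl.read_camera(n)["image"][:,:,::-1]
    cv2.imwrite(f"pics/{n}3.png",i)
c=ctrl.read_camera("top")
for t in("compact","pump","cup","dish"):print(t,[(r["xy"],round(r["confidence"],2)) for r in ctrl.recognise(t,"top")])
s=ctrl.sense();print(s["clock"],s["force"],s["ee_pos"])
E
```

```text
compact [([385.8, 239.5], 0.81), ([436.0, 272.0], 0.8), ([445.1, 225.1], 0.59)]
pump [([256.8, 176.5], 0.79)]
cup [([373.8, 164.1], 0.68)]
dish [([194.5, 278.5], 0.79)]
10.15 [ 0.0063357  -0.37697466 -0.01791957] [ 377.00280477 -270.07904824  223.29550445]
```

View pics/top3.png

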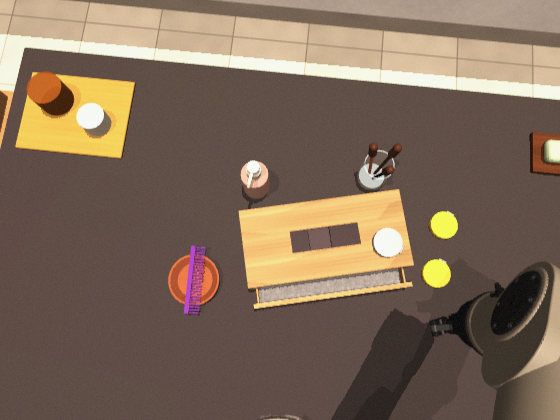

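View pics/side3.png

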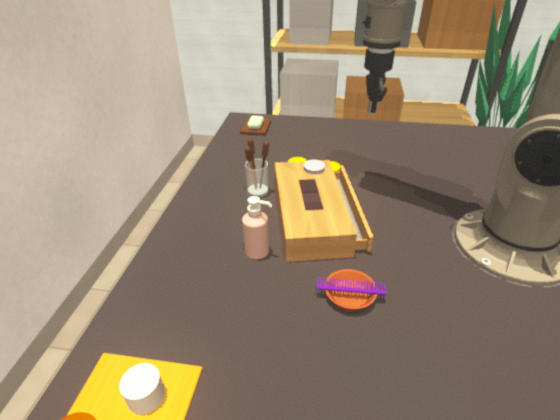

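The drawer is fully open, with its front edge at top pixels (255, 305) to (410, 287). The plate looks as it did at the start. The compact, pump, cup and dish haven't moved, and the arm is clear.

```bash
python3 -c "
from rig import ctrl
print(ctrl.close_job())"
```

```text
the job is handed in; nothing more can be done
None
```

The drawer sprang open by itself when I pressed the catch plate, and I handed the job in at about 10 s of the 45 s.

- **Finding the plate:** it showed up as a slightly lighter panel in the strip, at about (525, -37). Both cameras agreed on this to within 3 mm, so I went straight to it instead of feeling along the whole strip. The fingers met it about 3 mm below the strip's surface, and it gave gently.
- **Pressing it:** I pressed with closed fingertips to 65.4 mm, about 6 mm of travel at 4.7 N. There was also 2–3 N of sideways force, far below any limit.
- **Last checks:** after I lifted straight up and moved away, the pictures showed the drawer about 45 mm open. The compact, pump, cup and dish were within about 3.5 pixels of where the networks first found them. The robot was clear, with wrist force near zero.
- **Not measured:** I judged the plate's return only by eye, from it looking the same as at the start.

No check failed or disagreed.

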